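# Walk a steel setting bar end over end into its dock and latch it

## Robot

A 6-joint arm with a two-finger parallel gripper is mounted at the origin on a cart in front of the work surface, level with it; the furniture and walls round the work are solid. World frame = base frame: x ahead of the robot, y to its left, z up, the work surface at z = 0. Lengths are in mm, angles in degrees, forces in N, time in s.
With the tool pointing down it reaches from about 300 to 850 mm from the base axis. Payload 4.2 kg.
Tool frame: the origin (TCP) lies at the very end of the fingers, on their centre line; the grasp point (between the pads) lies 19 mm behind it (env.grasp_offset is the distance from the TCP to the grasp point, in mm); z points along the fingers, y is the line along which they close (so a half turn about z gives the same grasp; the last joint's range is limited). The gripper opens to 91 mm and grips with 3 to 60 N. Pads are 32 mm wide; open, the fingers measure 118 mm over their backs; the gripper's body (76 mm by 178 mm) begins 60 mm behind the grasp point.
Start: joints at [-69.5, 18.312, 89.639, -0, 72.044, -1.146], TCP at [212.109, -534.467, 193.076] pointing down, gripper open.
Joint ranges: [-177.97, 177.97], [-48.28, 115.42], [12.27, 149.76], [-77.06, 257.06], [2.81, 150.46], [-146.56, 146.56]. Speed limits (degrees/s): [147.25, 147.25, 180, 180, 180, 180].

## Interface

Orientations are given as [roll, pitch, yaw] about the fixed x, y, z axes, in that order (R = Rz(yaw) Ry(pitch) Rx(roll)).
In Python, from workcell import env, eyes gives the robot as it stands.
- The arm moves only by the tool send_rows, never from a script. Its arguments are lists of equal length, an entry for each row: "grip": the opening, from -1 (shut) to 1 (fully open), so that 0 is half open; "xyz": the shift along the world's x, y, z in m, a list of three; "yaw": the turn about the world's z in degrees. A call has 1 to 8 rows; each row is the pose to reach, as a shift and turn from the pose commanded when the call began; what a row does not reach only later rows make up. A row lasts 1/12 s, in which the tool goes at most 41.7 mm and 7.16 degrees, less where a joint would pass 70% of its speed; a pose out of reach is approached as far as the arm can. A call with a gripper value outside its range is refused whole. The fingers move at their own pace and stop on an object; "grip_force" is the grip in N (left out, the last holds). Time passes only in rows, so rows that repeat a pose let the fingers close. It gives the time, the measured TCP pose, the force, the opening and the grip force at its end, in the units of the state.
- env.state(): the state, without advancing time (a new reading comes with each control period).
- eyes.grab_frame(name): name is "side" or "top"; returns a dict with "frame" (400x640x3 uint8, red, green, blue), "fx", "fy", "cx", "cy" (pixels), "pose" (4x4, takes a point from camera to world coordinates). Camera axes: x right, y down, z forward; pixel columns grow to the right and rows downward; lengths in mm; the calibration is good to about 2 mm. A picture is of the moment at which its call begins. There is no depth.
- env.job_done(): hands the job in; it is judged then, once.
The state is a dict: "time_s": time; "qpos": joint angles; "qvel": joint speeds; "effort": joint torques, N m; "ee_pos": TCP position; "ee_rot": TCP orientation; "force": force on the tool from outside, world axes, zero at the start; "torque": the same for the moment, N m; "gripper_width": finger opening in mm; "gripper_force": force on a finger pad.
Only numpy, scipy, OpenCV 4.12 (cv2) and the standard library are available. Lean on these libraries where they do the work, as an engineer would, in place of code of your own. Each camera call takes 0.05 s, during which the arm holds its last target. There are 200 camera calls.

## Task

Walk the standing steel bar over to its dock end over end, without ever lifting it clear of the worktop: swing its top end down towards the dock until it lies flat, then swing the rear end up and over the front end until it lies flat again, lowering it gently each time rather than letting it topple. Then slide it straight into the dock's pocket until it is flush against the stop, and finally turn the latch counter-clockwise until it clicks past its detent and its tongue lies over the bar. Leave the petri dish, the dropper bottle and the vial where they are.

Things in the scene. Friction and masses are not known exactly. Their poses are not given: they have to be found in the camera images.
- dock: Fixed aluminium dock. Origin at the middle of the foot of its stop face, z = 0; x (its yaw) is the level direction in which the bar is walked and pushed in, y across. Stop block: x 0 to 40 mm, 68 mm wide, 34 high. Pocket before the face between 22 mm high cheeks: 48 mm wide to x = -16, flaring to 64 at x = -28. A home bar has its centre at x = -45, y = 0, z = 14 mm.
- bar: Steel bar 28 x 28 x 90 mm, 0.5 kg, standing on end at the start, 250 to 267 mm before the stop face, within 12 mm of the dock's x axis. Origin at its centre; z along its length (up at the start), x roughly along the dock's x at the start (within 0.1 rad). It tips about the bottom edge of the end that is down. A tall fixed microscope (to z = 0.41 m) stands about 0.1 m to its left: come round its near side.
- bar_center (a point): Centre of the bar: 45 mm high while it stands, 14 mm while it lies. The bar's two y faces carry domed round buttons, 13 mm from each end on the middle line, 5 mm proud, 15 mm across; 38 mm over a pair. Pinched lightly (20 N) on a pair of buttons, the bar swings between the fingers as on a hinge and its other end stays down.
- end_a (a point): Centre of the bar's end face that is down at the start. After the first swing it is the rear end; after the second it is the front end, which meets the stop.
- end_b (a point): Centre of the bar's end face that is up at the start. After the first swing it is the front end, nearer the dock, and the second swing turns about it; then it is the rear end.
- latch (a joint): Turn-button latch, vertical axis, on top of the stop block. 0 = open (as it starts, tongue to the dock's +y side), 1.4 rad = latched (end stop, tongue along the dock's -x, over the bar); grows counter-clockwise from above. A sprung detent resists with about 0.1 N m and drives it back to 0 until 0.7 rad; beyond that it snaps on to about 1.37 by itself.
- latch_grip (a point): Point on the latch's axis half-way up its black upright fin, 58 mm over the worktop, 22 mm behind the stop face. Fin 46 mm long, 12 mm thick, z 42 to 68 mm, long side along the tongue (towards latch_tip), turns with the latch. Tongue plate below: 20 mm wide, z 36 to 42 mm, reaching 47 mm from the axis, 27 mm on the other side.
- latch_tip (a point): Tip of the latch's tongue, 47 mm from the axis, 39 mm over the worktop; fully latched it lies 25 mm before the stop face, its underside 8 mm above the bar's top.
- petri_dish: Bystander: loose clear round dish, 62 mm across, 15 mm high, origin at its underside. Leave alone.
- dropper: Bystander: loose white dropper bottle with black top, 33 mm across, 96 mm high, origin at its underside. Leave alone.
- vial: Bystander: loose clear vial with blue cap, 23 mm across, 58 mm high, origin at its underside. Leave alone.
Mind the look-alikes: they are no part of the job. Leave any green look-alike of the bar alone. Leave any brown look-alike of the dock alone.

How it is judged (in metres and radians):
On the way, in this order (a step that is already met when the one before it is completed fails the run):
1. the bar has been swung down and lies flat (height (world z) of each of end_a, end_b below 0.022 m), for 0.2 s.
2. its first foot end (end_a) has been swung up to the top, over the other end, which is now the foot (end_a more than 80 mm up) (height (world z) of end_a above 0.08 m and height (world z) of end_b below 0.022 m).
3. the bar lies flat in the dock's pocket, end_a flush against the stop (all of step 1 and x of bar_center in the frame of dock between -0.049 and -0.039 m and x of end_a in the frame of dock above -0.03 m and y of bar_center in the frame of dock between -0.012 and 0.012 m and angle between the z axis of bar and the x axis of dock, either way round below 0.12 rad), for 0.3 s.
4. the latch has clicked past its detent (value of joint latch above 1.2 rad), for 0.2 s.
At the end, for the whole second after the job is handed in: The bar lies flat at rest in the dock's pocket, end_a forward, within 4 mm of flush against the stop, within 12 mm of the dock's centre line and 0.12 rad of its direction, and the latch stands above 1.2 rad with its tongue over the bar (all of step 3 and value of joint latch above 1.2 rad and linear speed of bar below 0.02 m/s); the robot touches nothing.
It fails at once if the bar is lifted clear of the worktop (both end centres more than 24 mm up) (height (world z) of each of end_a, end_b above 0.024 m).
It fails at once if the bar is toppled or dropped instead of lowered (its centre faster than 0.5 m/s) (linear speed of bar above 0.5 m/s).
It fails at once if the petri_dish is moved more than 20 mm or tipped over (distance of petri_dish from where it was at the start of the episode above 0.02 m or angle between petri_dish's own z axis and vertical above 0.5 rad).
It fails at once if the dropper is moved more than 20 mm or tipped over (distance of dropper from where it was at the start of the episode above 0.02 m or angle between dropper's own z axis and vertical above 0.5 rad).
It fails at once if the vial is moved more than 20 mm or tipped over (distance of vial from where it was at the start of the episode above 0.02 m or angle between vial's own z axis and vertical above 0.5 rad).
It also fails if it takes over 64 s, if anything falls off the work surface, if the arm or the gripper's body presses on something with over 40 N, if the wrist force passes 120 N, or if a joint passes its speed limit or range.

## Working session

There is one attempt and no reset: what is moved stays moved. The work goes in short steps, Python scripts to look and compute and a tool call to move; the robot and the scene stay as the last step left them, time stands still between calls to the robot, and variables do not carry over. Pictures are saved under pics/ and viewed, at most 10 in all, crops included, and the job is handed in when it is done.

Besides the shell and the picture viewer there is one more tool, called after ">>>" by a JSON object that holds its "fn" and its "kwargs". send_rows: Moves the arm, as the interface text tells. Its arguments: {"type":"object","properties":{"grip":{"type":"array"},"xyz":{"type":"array"},"yaw":{"type":"array"},"grip_force":{"type":"number"}},"required":["grip","xyz","yaw"]}

```bash
ls; mkdir -p pics
python3 - <<'E'
from workcell import env,eyes
import cv2,pickle
for n in("side","top"):
    f=eyes.grab_frame(n); pickle.dump(f,open(f"pics/{n}0.pkl","wb"))
    cv2.imwrite(f"pics/{n}0.png",f["frame"][:,:,::-1]); print(n,f["fx"],f["fy"],f["cx"],f["cy"],f["pose"])
print(env.state())
E
```

```text
pics
side 404.5904155711587 404.5904155711587 311.1289614527849 197.8191295564277 [[ 9.98602157e-01  4.27620637e-02 -3.10666777e-02  5.85412431e+02]
 [ 5.02492101e-02 -5.85761958e-01  8.08923943e-01 -8.24629991e+02]
 [ 1.63935792e-02 -8.09354270e-01 -5.87091914e-01  6.28733992e+02]
 [ 0.00000000e+00  0.00000000e+00  0.00000000e+00  1.00000000e+00]]
top 510.2400515114501 510.2400515114501 316.51436525641907 203.1224018522407 [[ 1.35990902e-02 -9.98205144e-01  5.83228462e-02  4.97582267e+02]
 [-9.99771699e-01 -1.26127102e-02  1.72473277e-02 -1.22816785e+02]
 [-1.64807621e-02 -5.85440790e-02 -9.98148774e-01  1.15750355e+03]
 [ 0.00000000e+00  0.00000000e+00  0.00000000e+00  1.00000000e+00]]
{'time_s': 0.1, 'qpos': array([-6.94999757e+01,  1.83469564e+01,  8.96985590e+01, -2.14389000e-03,
        7.20434851e+01, -1.14691141e+00]), 'qvel': array([ 0.10938289, -0.03698249, -0.17545239,  0.02380723, -0.03903671,
        0.04088497]), 'effort': array([ 3.45163198e-04, -4.13332915e+01, -2.32509166e+01,  7.28741800e-02,
        4.22007695e-02, -5.51675953e-05]), 'ee_pos': array([ 211.92237399, -534.00999574,  192.3204255 ]), 'ee_rot': array([-1.79910977e+02,  2.56587538e-04,  2.16475985e+01]), 'force': array([0.10825593, 0.56042145, 0.21021805]), 'torque': array([0.05662807, 0.01306623, 0.04916313]), 'gripper_force': 0.0, 'gripper_width': 91.03599858063929}
```

View pics/side0.png

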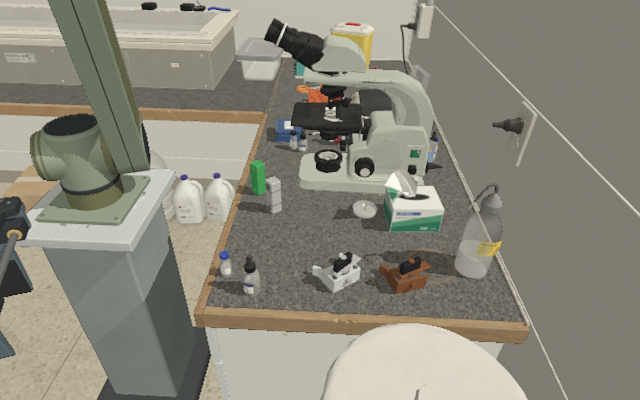

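View pics/top0.png

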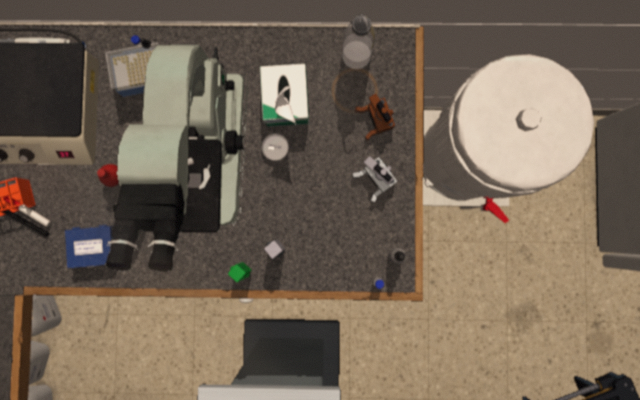

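Side view: the grey steel bar is at (274,195) and a green look-alike at (258,178). The aluminium dock is at (338,271) and a brown look-alike at (405,275). The top view has the bar at (274,249), green (238,272), dock (378,176) and brown (378,112). By colour, the grey bar and the aluminium dock are the ones meant. I'll confirm with enlarged crops.

```bash
cat > h.py <<'E'
import numpy as np,cv2,pickle
def ray(f,u,v):
    P=f["pose"]; d=P[:3,:3]@np.array([(u-f["cx"])/f["fx"],(v-f["cy"])/f["fy"],1]); return P[:3,3],d
def onz(f,u,v,z):
    o,d=ray(f,u,v); return o+d*(z-o[2])/d[2]
def tri(fs,ft,a,b):
    o1,d1=ray(fs,*a);o2,d2=ray(ft,*b);d1=d1/np.linalg.norm(d1);d2=d2/np.linalg.norm(d2)
    s=np.linalg.lstsq(np.c_[d1,-d2],o2-o1,rcond=None)[0]
    p,q=o1+s[0]*d1,o2+s[1]*d2
    return (p+q)/2,np.linalg.norm(p-q)
def proj(f,p):
    c=f["pose"][:3,:3].T@(np.asarray(p,float)-f["pose"][:3,3]); return np.array([c[0]/c[2]*f["fx"]+f["cx"],c[1]/c[2]*f["fy"]+f["cy"]])
def crop(f,u0,v0,w,h,k):
    im=cv2.resize(f["frame"][v0:v0+h,u0:u0+w,::-1],None,fx=k,fy=k,interpolation=cv2.INTER_CUBIC)
    for i in range(0,w,10):
        cv2.line(im,(i*k,0),(i*k,6),(0,0,255),1)
        if i%20==0: cv2.putText(im,str(u0+i),(i*k,16),0,.35,(0,255,255),1)
    for i in range(0,h,10):
        cv2.line(im,(0,i*k),(6,i*k),(0,0,255),1)
        if i%20==0: cv2.putText(im,str(v0+i),(8,i*k+4),0,.35,(0,255,255),1)
    return im
E
python3 - <<'E'
from h import *
s=pickle.load(open("pics/side0.pkl","rb"));t=pickle.load(open("pics/top0.pkl","rb"))
a=np.hstack([crop(s,245,160,50,60,8),np.zeros((480,0,3),np.uint8)])
a=cv2.hconcat([crop(s,305,245,65,50,6),crop(s,250,165,65,50,6)])
b=cv2.hconcat([crop(t,345,150,65,50,6),crop(t,245,230,65,50,6)])
cv2.imwrite("pics/c1.png",cv2.vconcat([a,b]))
E
```

```text
(no output)
```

View pics/c1.png

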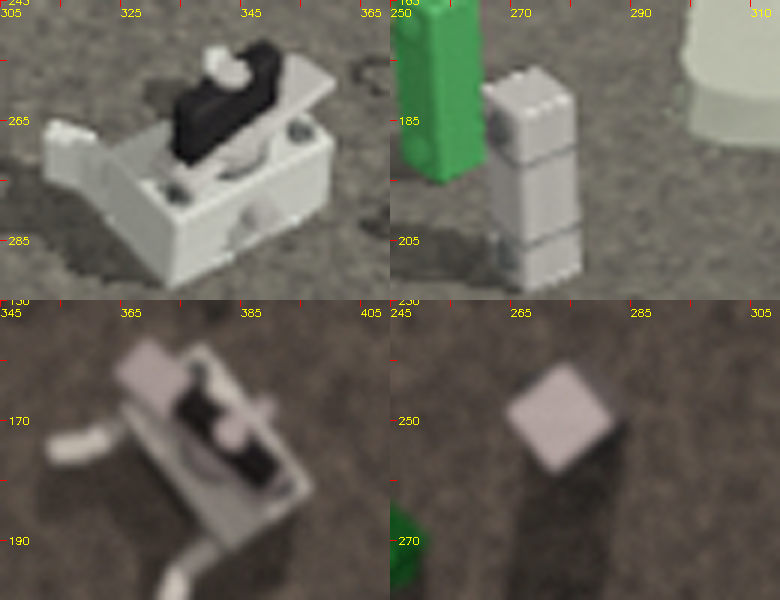

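Run:
```python
from h import *
np.set_printoptions(precision=1,suppress=True)
s=pickle.load(open("pics/side0.pkl","rb"));t=pickle.load(open("pics/top0.pkl","rb"))
A=onz(t,379.2,157.5,34);B=onz(t,397,181.3,34);C=onz(t,384.2,191.3,34);D=onz(t,365,168.3,34)
print(A,B,C,D,[np.linalg.norm(p-q) for p,q in((A,B),(B,C),(C,D),(D,A))])
d=((B-A)+(C-D));y=-d/np.linalg.norm(d);x=np.array([y[1],-y[0]]);
c=(A+B+C+D)/4;o=c[:2]-20*x
print("yaw",np.degrees(np.arctan2(x[1],x[0])),"origin",o)
print("tri back corners",tri(s,t,(360.3,268),(379.2,157.5)),tri(s,t,(334.8,281),(397,181.3)))
q=[onz(t,*p,90) for p in((264.5,248.7),(273.8,240.3),(282,249.2),(272.8,258.7))]
b=sum(q)/4;print("bar",b,q,[np.linalg.norm(q[i]-q[i-1]) for i in range(4)])
R=np.array([x[:2],y[:2]]);print("bar in dock",R@(b[:2]-o))
e=(q[1]-q[0]+q[2]-q[3]);print("bar edge yaw",np.degrees(np.arctan2(e[1],e[0])))
# bar top corners side: left(485,90) back(535,65) right(575,100) front(522,115)
S=[(250+(u-390)/6,165+v/6) for u,v in((485,90),(535,65),(575,100),(522,115))]
print([onz(s,*p,90) for p in S]); print("tri",tri(s,t,np.mean(S,0),(273.3,249.2)))
# fin
print("tongue tip top",onz(t,345+135/6,150+68/6,42))
for n,u,v,z in(("dropper",398,256,60),("vial",379,285,58),("petri",275,147,15)):
    p=onz(t,u,v,z);print(n,p,R@(p[:2]-o))
```

```text
[ 666.1 -240.8   34. ] [ 613.7 -280.3   34. ] [ 591.2 -252.2   34. ] [ 641.7 -209.6   34. ] [np.float64(65.6575930218067), np.float64(35.936667643221924), np.float64(66.11079890823858), np.float64(39.596234844884236)]
yaw -51.390972571963644 origin [ 615.7 -230.1]
tri back corners (array([ 665.7, -240.7,   34.9]), np.float64(0.579172367473747)) (array([ 613.7, -280. ,   36. ]), np.float64(0.40271974927403703))
bar [462.4 -15.4  90. ] [array([463.2,   3. ,  90. ]), array([481. , -16.2,  90. ]), array([462.7, -33.6,  90. ]), array([442.7, -14.8,  90. ])] [np.float64(27.141824728063867), np.float64(26.10559329325586), np.float64(25.301735721751818), np.float64(27.500754275496025)]
bar in dock [-263.4   14.2]
bar edge yaw -45.16138655710952
[array([444.5, -17.3,  90. ]), array([462.1,   2.5,  90. ]), array([481.2, -21.8,  90. ]), array([461.5, -34. ,  90. ])]
tri (array([462.2, -15.3,  88.3]), np.float64(0.4249497140837922))
tongue tip top [ 656.1 -214.3   42. ]
dropper [ 450.8 -279.5   60. ] [ -64.3 -159.7]
vial [ 388.5 -239.6   58. ] [-134.4 -183.5]
petri [690.2  -7.5  15. ] [-127.4  197.2]
```

Run:
```python
from h import *
np.set_printoptions(precision=1,suppress=True)
s=pickle.load(open("pics/side0.pkl","rb"));t=pickle.load(open("pics/top0.pkl","rb"))
a=cv2.hconcat([crop(s,260,80,98,74,4),crop(t,160,90,98,150,4)[:296]])
b=cv2.hconcat([crop(s,290,140,98,74,4),crop(t,160,164,98,74,4)])
cv2.imwrite("pics/c2.png",cv2.vconcat([a,b]))
print(tri(s,t,(294,120),(219,230)),tri(s,t,(361,131),(220,142)),tri(s,t,(300,184),(230,222)))
c=np.array([462,-15,0])
for z in(130,160,200):
  for sx in(89,):
    for sy in(38,-38):
      p=c+[sx*.76+sy*.65,sx*.65-sy*.76,z];print(p,proj(s,p),proj(t,p))
```

```text
(array([503.1,  75.5, 205.5]), np.float64(4.982937978784529)) (array([670.5,  82.9, 179.6]), np.float64(1.1480473914548763)) (array([519.3,  91.7,   8.8]), np.float64(0.5800501708954978))
[554.3  14.  130. ] [312.4 160.8] [257.6 204. ]
[504.9  71.7 130. ] [293.9 148.3] [228.5 228.1]
[554.3  14.  160. ] [312.6 149.8] [255.6 203.1]
[504.9  71.7 160. ] [293.8 137.7] [225.7 227.9]
[554.3  14.  200. ] [312.9 134.6] [252.7 201.9]
[504.9  71.7 200. ] [293.6 122.8] [221.5 227.7]
```

View pics/c2.png

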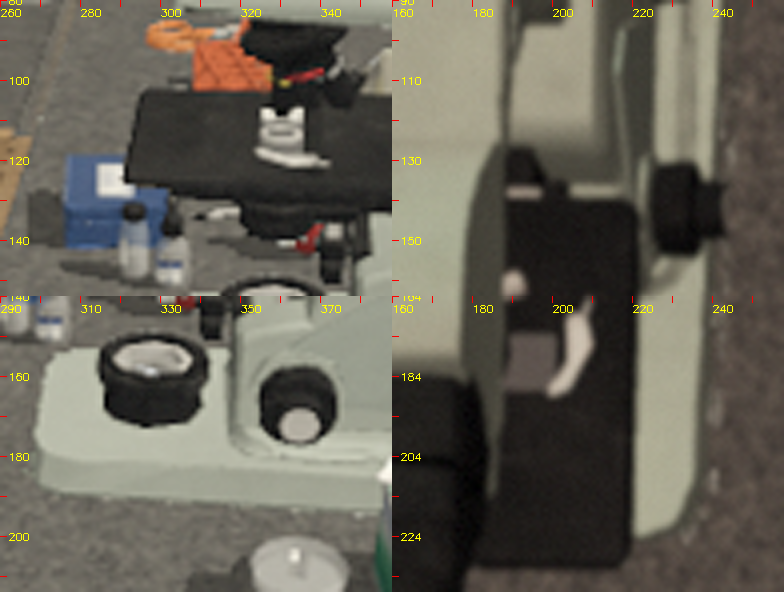

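The crops confirm the grey bar and the aluminium dock. The stage corner is near (500,75,190), which is close to the gripper's body corner, so I'll pinch 8 mm forward of the pad centre and slide in from the dock side.

>>> {"fn": "send_rows", "kwargs": {"grip": [1,1,1,1,1,1,1,1], "xyz": [[0.02,0.028,0],[0.042,0.06,0],[0.064,0.091,0],[0.086,0.122,0],[0.108,0.153,0],[0.13,0.184,0],[0.152,0.215,0],[0.174,0.246,0]], "yaw": [7,14,21,28,35,42,49,56], "grip_force": 20}}

```text
time_s: 0.77
ee_pos: [386.6, -286.7, 192.8]
ee_rot: [-180.0, -0.0, 78.0]
force: [1.1, -0.1, -0.1]
gripper_width: 91.0
gripper_force: 0.0
```

>>> {"fn": "send_rows", "kwargs": {"grip": [1,1,1,1,1,1,1,1], "xyz": [[0.02,0.028,0],[0.042,0.06,0],[0.064,0.091,0],[0.086,0.122,0],[0.108,0.153,0],[0.13,0.184,0],[0.142,0.2,0],[0.142,0.2,0]], "yaw": [7,14,21,28,35,42,49,54]}}

```text
time_s: 1.43
ee_pos: [530.2, -84.9, 192.4]
ee_rot: [179.9, -0.1, 132.2]
force: [0.3, 0.2, 0.6]
gripper_width: 91.2
gripper_force: 0.0
```

>>> {"fn": "send_rows", "kwargs": {"grip": [1,1,1,1,1,1,1,1], "xyz": [[0,0,-0.03],[0,0,-0.065],[0,0,-0.1],[0,0,-0.127],[-0.015,0.017,-0.127],[-0.03,0.033,-0.127],[-0.04,0.044,-0.127],[-0.04,0.044,-0.127]], "yaw": [0,0,0,0,0,0,0,0]}}

```text
time_s: 2.1
ee_pos: [485.4, -42.8, 65.7]
ee_rot: [-179.9, -0.2, 131.7]
force: [-1.1, -0.2, 0.4]
gripper_width: 90.9
gripper_force: 0.0
```

Run:
```python
from h import *
from workcell import env,eyes
print(env.state()["ee_pos"],env.state()["ee_rot"])
s=eyes.grab_frame("side");t=eyes.grab_frame("top")
cv2.imwrite("pics/c3.png",cv2.hconcat([crop(s,240,110,98,140,4),crop(t,225,160,98,140,4)]))
```

```text
[485.43710438 -42.78850697  65.65420201] [-1.79900804e+02 -1.53519025e-01  1.31736707e+02]
```

View pics/c3.png

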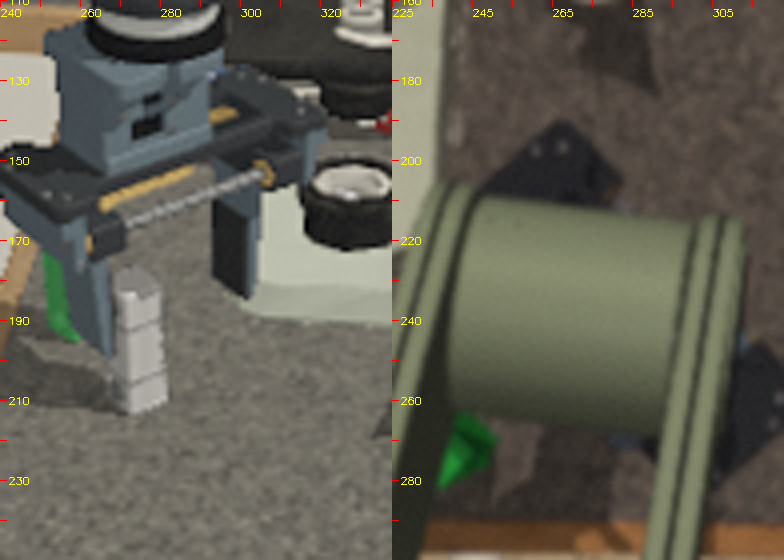

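>>> {"fn": "send_rows", "kwargs": {"grip": [1,1,1,0,-0.5,-0.5,-0.5,-0.5], "xyz": [[-0.009,0.01,0],[-0.016,0.018,0],[-0.02,0.022,0],[-0.02,0.022,0],[-0.02,0.022,0],[-0.02,0.022,0],[-0.02,0.022,0],[-0.02,0.022,0]], "yaw": [0,0,0,0,0,0,0,0], "grip_force": 20}}

```text
time_s: 2.87
ee_pos: [468.4, -22.7, 66.1]
ee_rot: [180.0, 0.0, 131.6]
force: [0.0, -0.3, -0.5]
gripper_width: 60.8
gripper_force: 0.0
```

>>> {"fn": "send_rows", "kwargs": {"grip": [-0.5,-0.5,-0.5,-0.5,-0.5,-0.5,-0.5,-0.5], "xyz": [[0,0,0],[0,0,0],[0,0,0],[0,0,0],[0,0,0],[0,0,0],[0,0,0],[0,0,0]], "yaw": [0,0,0,0,0,0,0,0]}}

```text
time_s: 3.53
ee_pos: [468.2, -22.4, 66.1]
ee_rot: [180.0, 0.0, 131.6]
force: [-0.6, 0.6, -0.9]
gripper_width: 27.5
gripper_force: 20.0
```

Run:
```python
from h import *
from workcell import env,eyes
s=eyes.grab_frame("side");t=eyes.grab_frame("top")
cv2.imwrite("pics/c4.png",cv2.hconcat([crop(s,245,140,50,75,8),crop(t,235,180,50,75,8)]))
print(proj(s,env.state()["ee_pos"]),proj(s,[462,-15,77]))
```

```text
[275.75510016 189.77451653] [273.41470532 184.24076235]
```

View pics/c4.png

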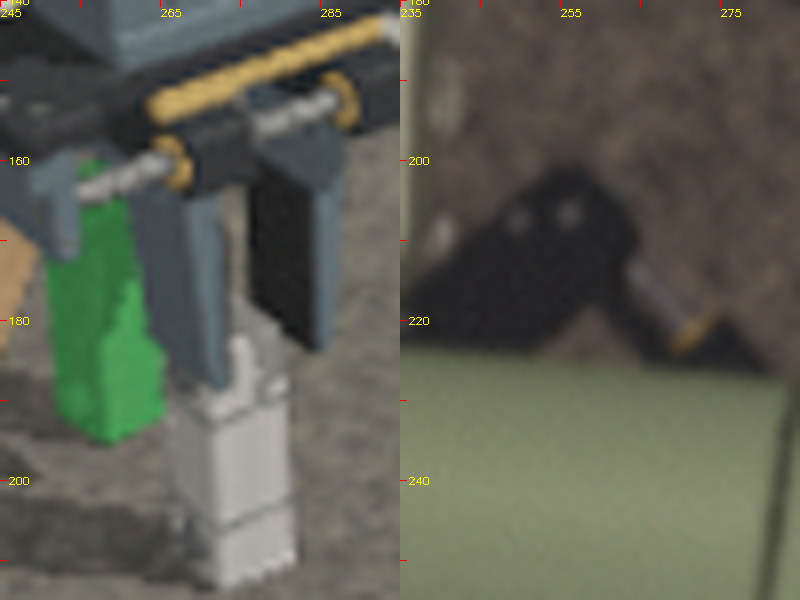

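Width reads 27.5, so the pads took the body beside the buttons (expected 38). I'll open, centre on the bar and close again.

>>> {"fn": "send_rows", "kwargs": {"grip": [0.3,0.3,0.3,0.3,0.3,0.3,0.3,0.3], "xyz": [[0,0,0],[0,0,0],[0,0,0],[0,0,0],[0,0,0],[-0.003,0.003,0],[-0.006,0.007,0],[-0.006,0.007,0]], "yaw": [0,0,0,0,0,0,0,0]}}

```text
time_s: 4.3
ee_pos: [461.0, -14.8, 66.0]
ee_rot: [-180.0, -0.1, 131.7]
force: [-0.0, -0.1, 0.0]
gripper_width: 59.3
gripper_force: 0.0
```

>>> {"fn": "send_rows", "kwargs": {"grip": [-0.4,-0.4,-0.4,-0.4,-0.4,-0.4,-0.4,-0.4], "xyz": [[0,0,0],[0,0,0],[0,0,0],[0,0,0],[0,0,0],[0,0,0],[0,0,0],[0,0,0]], "yaw": [0,0,0,0,0,0,0,0]}}

```text
time_s: 4.97
ee_pos: [462.3, -15.4, 66.1]
ee_rot: [180.0, 0.0, 131.6]
force: [0.1, 0.4, -0.4]
gripper_width: 27.6
gripper_force: 18.9
```

>>> {"fn": "send_rows", "kwargs": {"grip": [0.3,0.3,0.3,0.3,0.3,0.3,0.3,0.3], "xyz": [[0,0,0],[0,0,0],[0,0,0],[0,0,0],[0,0,-0.003],[0,0,-0.006],[0,0,-0.008],[0,0,-0.008]], "yaw": [0,0,0,0,0,0,0,0]}}

```text
time_s: 5.63
ee_pos: [461.6, -15.4, 57.4]
ee_rot: [-179.9, -0.1, 131.6]
force: [-0.2, -0.0, 0.2]
gripper_width: 59.3
gripper_force: 0.0
```

Run:
```python
from h import *
from workcell import env,eyes
s=eyes.grab_frame("side")
cv2.imwrite("pics/c5.png",crop(s,250,165,50,50,12))
for z in(77,13):
  for sg in(1,-1): print(proj(s,[462.3+sg*14*.748,-15.4+sg*14*.664,z]))
```

```text
[278.25713398 182.39267772]
[268.70698792 186.31191652]
[279.04636274 203.36095756]
[269.86175617 207.43270369]
```

View pics/c5.png

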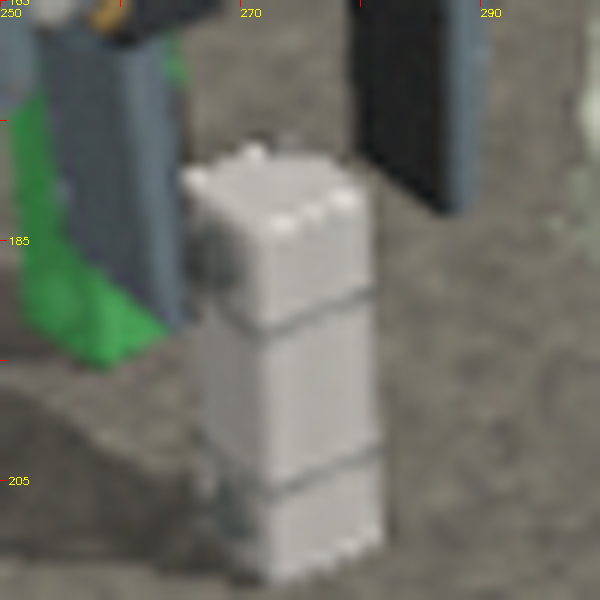

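>>> {"fn": "send_rows", "kwargs": {"grip": [-0.5,-0.5,-0.5,-0.5,-0.5,-0.5,-0.5,-0.5], "xyz": [[0,0,0],[0,0,0],[0,0,0],[0,0,0],[0,0,0],[0,0,0],[0,0,0],[0,0,0]], "yaw": [0,0,0,0,0,0,0,0]}}

```text
time_s: 6.35
ee_pos: [462.5, -15.3, 58.2]
ee_rot: [179.9, 0.0, 131.6]
force: [0.7, 0.6, -0.0]
gripper_width: 34.5
gripper_force: 19.5
```

>>> {"fn": "send_rows", "kwargs": {"grip": [-0.5,-0.5,-0.5,-0.5], "xyz": [[0,0,0],[0,0,0],[0,0,0],[0,0,0]], "yaw": [0,0,0,0]}}

```text
time_s: 6.68
ee_pos: [462.4, -15.4, 58.2]
ee_rot: [180.0, 0.0, 131.6]
force: [2.2, 1.4, 1.3]
gripper_width: 34.4
gripper_force: 19.5
```

Run:
```python
from h import *
from workcell import env,eyes
s=eyes.grab_frame("side");print(env.state())
cv2.imwrite("pics/c6.png",crop(s,250,150,60,66,9))
```

```text
{'time_s': 6.7333, 'qpos': array([-3.34222207e+00,  1.62144148e+01,  1.15013827e+02,  1.55927075e-02,
        4.87315785e+01, -4.49951669e+01]), 'qvel': array([-0.02332941, -0.07412338, -0.12217829,  0.04123038, -0.0185433 ,
       -0.02549445]), 'effort': array([-6.81848153e-01, -3.29926157e+01, -1.64364034e+01, -4.13184073e-01,
        5.86486962e-01, -1.32840461e-03]), 'ee_pos': array([462.40125525, -15.41113334,  58.21754513]), 'ee_rot': array([1.79963295e+02, 2.01153584e-02, 1.31642658e+02]), 'force': array([1.1954334 , 1.92384406, 1.3057684 ]), 'torque': array([ 0.39638896, -0.47545876, -0.01031287]), 'gripper_force': 19.559059739112854, 'gripper_width': 34.49325148415018}
```

View pics/c6.png

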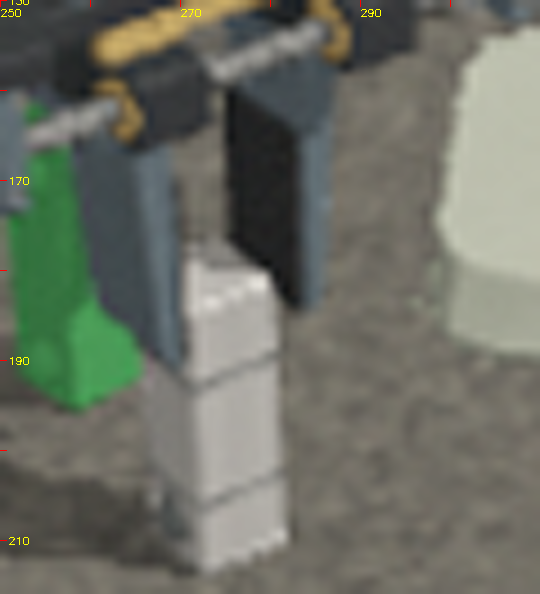

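Run:
```python
from h import *
s=pickle.load(open("pics/side0.pkl","rb"))
c=np.array([462.4,-15.4,0]);n=np.array([.748,.664,0]);x=np.array([.664,-.748,0])
for sg in(-1,1):
  for w in(17.2,19,30):
    for z in(58,66,74):
      print(sg,w,z,[proj(s,c+sg*w*n+a*x+[0,0,z]).round(1) for a in(-16,16)])
```

```text
-1 17.2 58 [array([264.4, 190.2]), array([271.7, 196.3])]
-1 17.2 66 [array([264.2, 187.5]), array([271.6, 193.6])]
-1 17.2 74 [array([264. , 184.8]), array([271.4, 190.8])]
-1 19 58 [array([263.8, 190.5]), array([271.1, 196.5])]
-1 19 66 [array([263.6, 187.8]), array([271. , 193.8])]
-1 19 74 [array([263.4, 185.1]), array([270.8, 191.1])]
-1 30 58 [array([260., 192.]), array([267.3, 198.2])]
-1 30 66 [array([259.8, 189.4]), array([267.1, 195.4])]
-1 30 74 [array([259.6, 186.6]), array([267. , 192.7])]
1 17.2 58 [array([275.9, 185.4]), array([283.4, 191.3])]
1 17.2 66 [array([275.8, 182.8]), array([283.3, 188.6])]
1 17.2 74 [array([275.7, 180.1]), array([283.2, 185.9])]
1 19 58 [array([276.5, 185.2]), array([284., 191.])]
1 19 66 [array([276.4, 182.5]), array([283.9, 188.3])]
1 19 74 [array([276.3, 179.9]), array([283.8, 185.6])]
1 30 58 [array([280.1, 183.7]), array([287.6, 189.5])]
1 30 66 [array([280. , 181.1]), array([287.5, 186.8])]
1 30 74 [array([279.9, 178.4]), array([287.5, 184.1])]
```

The camera places the finger ends about 16 mm above the reported TCP (image 270,191 and 283,185). I'll check the grasp offset and regrip lower.

>>> {"fn": "send_rows", "kwargs": {"grip": [0.2,0.2,0.2,0.2,0.2,0.2,0.2,0.2], "xyz": [[0,0,0],[0,0,0],[0,0,0],[0,0,0],[0,0,0],[0,0,-0.005],[0,0,-0.01],[0,0,-0.01]], "yaw": [0,0,0,0,0,0,0,0]}}

```text
time_s: 7.4
ee_pos: [461.1, -15.4, 46.9]
ee_rot: [-179.9, -0.1, 131.6]
force: [0.5, -0.1, 0.0]
gripper_width: 54.9
gripper_force: 0.0
```

>>> {"fn": "send_rows", "kwargs": {"grip": [-0.5,-0.5,-0.5,-0.5,-0.5,-0.5,-0.5,-0.5], "xyz": [[0,0,0],[0,0,0],[0,0,0],[0,0,0],[0,0,0],[0,0,0],[0,0,0],[0,0,0]], "yaw": [0,0,0,0,0,0,0,0]}}

```text
time_s: 8.07
ee_pos: [462.3, -15.4, 48.2]
ee_rot: [180.0, 0.0, 131.6]
force: [2.1, 1.1, -0.7]
gripper_width: 36.2
gripper_force: 20.0
```

```bash
python3 -c "
from workcell import env
print(env.grasp_offset, [a for a in dir(env) if a[0]!='_'],env.state()['force'],env.state()['gripper_width'])"
```

```text
18.8 ['Unreachable', 'grasp_offset', 'job_done', 'state'] [ 2.05603377  1.14093188 -0.74018627] 36.24796656185947
```

>>> {"fn": "send_rows", "kwargs": {"grip": [-0.5,-0.5,-0.5,-0.5,-0.5,-0.5,-0.5,-0.5], "xyz": [[0.0045,-0.0051,0.0009],[0.009,-0.0102,0.0013],[0.0135,-0.0153,0.001],[0.0181,-0.0203,0.0002],[0.0225,-0.0254,-0.0013],[0.0268,-0.0302,-0.0033],[0.031,-0.0349,-0.0059],[0.0351,-0.0395,-0.009]], "yaw": [0,0,0,0,0,0,0,0]}}

```text
time_s: 8.73
ee_pos: [503.4, -57.7, 43.2]
ee_rot: [179.6, 0.7, 131.7]
force: [2.3, -5.2, 19.6]
gripper_width: 36.2
gripper_force: 20.0
```

Run:
```python
from h import *
from workcell import env,eyes
print(env.state()["force"],env.state()["ee_pos"],env.state()["gripper_width"])
s=eyes.grab_frame("side");pickle.dump(s,open("pics/s7.pkl","wb"))
cv2.imwrite("pics/c7.png",crop(s,255,150,60,70,8))
```

```text
[ 2.27138974 -5.22146331 19.57456838] [503.40078918 -57.68045274  43.20695879] 36.176348824598406
```

View pics/c7.png

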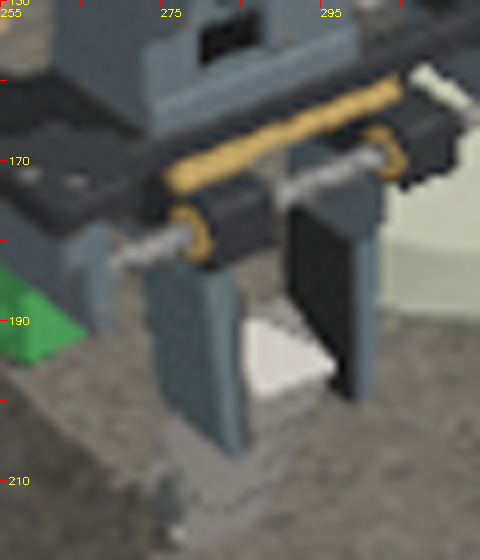

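>>> {"fn": "send_rows", "kwargs": {"grip": [-0.5,-0.5,-0.5,-0.5,-0.5,-0.5,-0.5,-0.5], "xyz": [[0.0038,-0.0043,-0.001],[0.0074,-0.0084,-0.005],[0.0108,-0.0121,-0.01],[0.0139,-0.0156,-0.015],[0.0167,-0.0188,-0.0205],[0.0191,-0.0215,-0.0265],[0.0212,-0.0239,-0.0325],[0.0212,-0.0239,-0.0325]], "yaw": [0,0,0,0,0,0,0,0]}}

```text
time_s: 9.45
ee_pos: [517.7, -79.3, 5.0]
ee_rot: [-179.9, -0.1, 131.6]
force: [0.5, 0.2, -0.7]
gripper_width: 35.9
gripper_force: 20.0
```

>>> {"fn": "send_rows", "kwargs": {"grip": [-0.5,-0.5,-0.5,-0.5,-0.5,-0.5,-0.5,-0.5], "xyz": [[0.001,-0.001,-0.004],[0.0018,-0.002,-0.0083],[0.0026,-0.0028,-0.0115],[0.0032,-0.0036,-0.0149],[0.0037,-0.0041,-0.018],[0.004,-0.0045,-0.0195],[0.004,-0.0045,-0.0195],[0.004,-0.0045,-0.0195]], "yaw": [0,0,0,0,0,0,0,0]}}

```text
time_s: 10.12
ee_pos: [521.9, -83.1, -13.1]
ee_rot: [-180.0, -0.1, 131.6]
force: [0.2, 0.1, -1.2]
gripper_width: 36.0
gripper_force: 20.0
```

>>> {"fn": "send_rows", "kwargs": {"grip": [-0.5,-0.5,0.2,0.2,0.2,0.2,0.2,0.2], "xyz": [[0,0,-0.0015],[0,0,-0.0015],[0,0,-0.0015],[0,0,-0.0015],[0,0,-0.0015],[0,0,-0.0015],[-0.01,0.011,-0.001],[-0.021,0.024,0]], "yaw": [0,0,0,0,0,0,0,0]}}

```text
time_s: 10.78
ee_pos: [502.0, -59.7, -12.9]
ee_rot: [180.0, 0.0, 131.6]
force: [-0.6, 0.9, 0.9]
gripper_width: 54.8
gripper_force: 0.0
```

>>> {"fn": "send_rows", "kwargs": {"grip": [-0.6,-0.6,-0.6,-0.6,-0.6,-0.6,-0.6,-0.6], "xyz": [[0,0,0],[0,0,0],[0,0,0],[0,0,0],[0,0,0],[0,0,0],[0,0,0],[0,0,0]], "yaw": [0,0,0,0,0,0,0,0], "grip_force": 30}}

```text
time_s: 11.45
ee_pos: [501.9, -59.9, -12.8]
ee_rot: [180.0, 0.1, 131.6]
force: [0.3, -2.2, 1.9]
gripper_width: 27.7
gripper_force: 30.0
```

>>> {"fn": "send_rows", "kwargs": {"grip": [-0.6,-0.6,-0.6,-0.6,-0.6,-0.6,-0.6,-0.6], "xyz": [[-0.002,-0.0016,0],[-0.0045,-0.0036,0],[-0.007,-0.0056,0],[-0.0095,-0.0076,0],[-0.012,-0.0096,0],[-0.0135,-0.0108,0],[-0.0135,-0.0108,0],[-0.0135,-0.0108,0]], "yaw": [-0.5,-1,-1.5,-2,-2.5,-3,-3,-3]}}

```text
time_s: 12.12
ee_pos: [487.5, -70.5, -12.8]
ee_rot: [-180.0, -0.0, 128.6]
force: [0.0, -0.2, 2.1]
gripper_width: 28.0
gripper_force: 30.0
```

>>> {"fn": "send_rows", "kwargs": {"grip": [0.2,0.2,0.2,0.2,0.2,0.2,0.2,0.2], "xyz": [[0,0,0],[0,0,0],[0,0,0],[0,0,0],[-0.003,0.0037,0],[-0.009,0.011,0],[-0.015,0.019,0],[-0.02,0.025,0]], "yaw": [0,0,0,0,0,0,0,0]}}

```text
time_s: 12.78
ee_pos: [466.4, -44.1, -13.1]
ee_rot: [-180.0, -0.1, 128.7]
force: [0.2, 0.1, 0.7]
gripper_width: 54.5
gripper_force: 0.0
```

>>> {"fn": "send_rows", "kwargs": {"grip": [-0.5,-0.5,-0.5,-0.5,-0.5,-0.5,-0.5,-0.5], "xyz": [[0,0,0],[0,0,0],[0,0,0],[0,0,0],[0,0,0],[0,0,0],[0,0,0],[0,0,0]], "yaw": [0,0,0,0,0,0,0,0], "grip_force": 20}}

```text
time_s: 13.45
ee_pos: [468.0, -45.1, -12.8]
ee_rot: [180.0, -0.0, 128.6]
force: [-1.6, 3.1, 3.5]
gripper_width: 36.3
gripper_force: 20.0
```

>>> {"fn": "send_rows", "kwargs": {"grip": [-0.5,-0.5,-0.5,-0.5,-0.5,-0.5,-0.5,-0.5], "xyz": [[0.0009,-0.0012,0.0067],[0.0022,-0.0028,0.0132],[0.0039,-0.0048,0.0195],[0.0059,-0.0073,0.0255],[0.0082,-0.0102,0.0312],[0.0108,-0.0135,0.0366],[0.0137,-0.0172,0.0416],[0.0168,-0.0211,0.0462]], "yaw": [0,0,0,0,0,0,0,0]}}

```text
time_s: 14.12
ee_pos: [485.0, -66.7, 33.9]
ee_rot: [180.0, 0.0, 128.6]
force: [-0.3, 0.8, -2.5]
gripper_width: 36.3
gripper_force: 20.0
```

>>> {"fn": "send_rows", "kwargs": {"grip": [-0.5,-0.5,-0.5,-0.5,-0.5,-0.5,-0.5,-0.5], "xyz": [[0.0034,-0.0043,0.0042],[0.007,-0.0088,0.0078],[0.0108,-0.0135,0.0109],[0.0147,-0.0184,0.0135],[0.0188,-0.0236,0.0155],[0.023,-0.0288,0.017],[0.0272,-0.0341,0.0178],[0.0272,-0.0341,0.0178]], "yaw": [0,0,0,0,0,0,0,0]}}

```text
time_s: 14.78
ee_pos: [513.5, -101.8, 51.6]
ee_rot: [179.9, 0.1, 128.6]
force: [-1.5, 0.1, 3.7]
gripper_width: 36.2
gripper_force: 20.0
```

>>> {"fn": "send_rows", "kwargs": {"grip": [-0.5,-0.5,-0.5,-0.5,-0.5,-0.5], "xyz": [[0.0042,-0.0053,0.0003],[0.0085,-0.0106,-0.0001],[0.0112,-0.014,-0.0006],[0.0127,-0.0159,-0.001],[0.0127,-0.0159,-0.001],[0.0127,-0.0159,-0.001]], "yaw": [0,0,0,0,0,0]}}

```text
time_s: 15.28
ee_pos: [525.3, -116.8, 50.6]
ee_rot: [180.0, 0.1, 128.6]
force: [-1.7, -1.2, 6.8]
gripper_width: 36.8
gripper_force: 20.0
```

Run:
```python
from h import *
from workcell import env,eyes
print(env.state()["force"],env.state()["ee_pos"],env.state()["gripper_width"])
s=eyes.grab_frame("side");t=eyes.grab_frame("top");pickle.dump((s,t),open("pics/8.pkl","wb"))
cv2.imwrite("pics/c8.png",cv2.hconcat([crop(s,265,165,100,130,4),crop(t,310,140,98,130,4)]))
```

```text
[-1.67423677 -1.23446801  6.83769291] [ 525.32388215 -116.84287099   50.56734977] 36.75949769299386
```

View pics/c8.png

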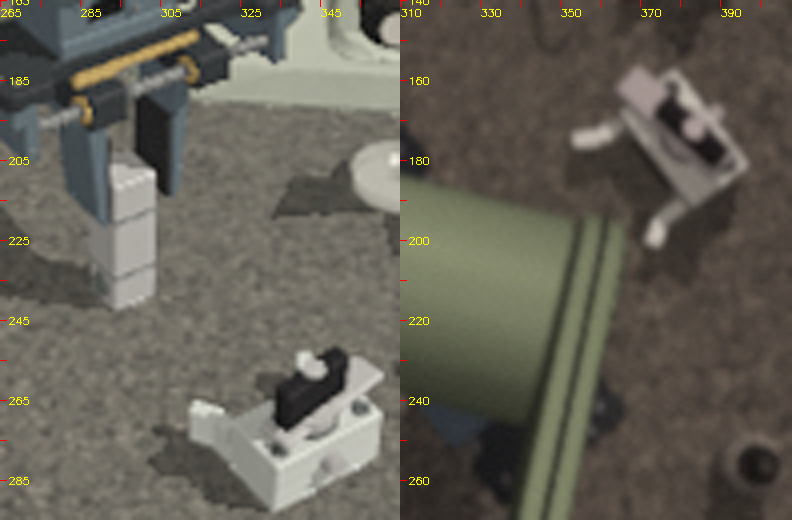

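Run:
```python
from h import *
np.set_printoptions(precision=1,suppress=True)
s,t=pickle.load(open("pics/8.pkl","rb"))
a=onz(t,354,175.2,20);b=onz(t,373.6,199.7,20);m=(a+b)/2
o=np.array([615.7,-230.1]);th=np.radians(-51.4);x=np.array([np.cos(th),np.sin(th)]);y=np.array([-x[1],x[0]])
print(a,b,np.linalg.norm(a-b),"yaw",np.degrees(np.arctan2(*(a-b)[1::-1]))-90,"in dock",[((p[:2]-o)@x,(p[:2]-o)@y) for p in(a,b,m)])
# threshold bright blobs in dock region, top
p=np.array([525.3,-116.8]);print("tcp in dock",(p-o)@x,(p-o)@y)
# bar from side: top end corners approx front (293,213) right (303.5,207): foot front (293,242.5), right (303.5,238)
print([onz(s,u,v,0) for u,v in((293,242),(303.5,237.5),(288,237))])
for d in((-14,-14),(14,-14),(14,14),(-14,14)):
    print(proj(s,np.r_[p+d[0]*x+d[1]*y,0]))
```

```text
[ 627.7 -186.2   20. ] [ 573.3 -230.4   20. ] 70.07355884897133 yaw -50.92125399218777 in dock [(np.float64(-26.8185145326163), np.float64(36.76162044880108)), (np.float64(-26.23300812234414), np.float64(-33.30949222970416)), (np.float64(-26.525761327480208), np.float64(1.7260641095484548))]
tcp in dock -144.94498506758072 0.03610760051216744
[array([ 519.3, -134.1,    0. ]), array([ 542.3, -116.9,    0. ]), array([ 506.1, -117.7,    0. ])]
[287.9 236.1]
[294.6 242.8]
[304.6 238.1]
[297.8 231.7]
```

>>> {"fn": "send_rows", "kwargs": {"grip": [-0.5,-0.5,-0.5,-0.5,-0.5,-0.5,-0.5,-0.5], "xyz": [[0.0042,-0.0053,0.001],[0.0085,-0.0106,0.002],[0.0127,-0.0159,0.002],[0.017,-0.0213,0.001],[0.0212,-0.0265,-0.0003],[0.0252,-0.0316,-0.0023],[0.0291,-0.0365,-0.0045],[0.0329,-0.0413,-0.0075]], "yaw": [0,0,0,0,0,0,0,0]}}

```text
time_s: 16.05
ee_pos: [560.3, -159.9, 43.9]
ee_rot: [179.9, 0.3, 128.7]
force: [0.9, -2.5, 5.3]
gripper_width: 36.2
gripper_force: 20.0
```

>>> {"fn": "send_rows", "kwargs": {"grip": [-0.5,-0.5,-0.5,-0.5,-0.5,-0.5,-0.5,-0.5], "xyz": [[0.0036,-0.0045,-0.0035],[0.007,-0.0088,-0.0075],[0.0101,-0.0127,-0.012],[0.013,-0.0163,-0.017],[0.0157,-0.0196,-0.0223],[0.018,-0.0225,-0.028],[0.02,-0.025,-0.034],[0.02,-0.025,-0.034]], "yaw": [0,0,0,0,0,0,0,0]}}

```text
time_s: 16.72
ee_pos: [576.5, -182.5, 6.4]
ee_rot: [-179.9, -0.2, 128.6]
force: [2.0, -0.7, -0.3]
gripper_width: 36.0
gripper_force: 20.0
```

>>> {"fn": "send_rows", "kwargs": {"grip": [-0.5,-0.5,-0.5,-0.5,-0.5,-0.5,-0.5,-0.5], "xyz": [[0.001,-0.0013,-0.004],[0.0018,-0.0022,-0.0083],[0.0026,-0.0032,-0.0125],[0.0032,-0.004,-0.0165],[0.0037,-0.0046,-0.0195],[0.004,-0.005,-0.021],[0.004,-0.005,-0.021],[0.004,-0.005,-0.022]], "yaw": [0,0,0,0,0,0,0,0]}}

```text
time_s: 17.38
ee_pos: [581.2, -187.3, -13.5]
ee_rot: [-180.0, -0.0, 128.6]
force: [-0.2, -0.0, -0.2]
gripper_width: 36.3
gripper_force: 20.0
```

>>> {"fn": "send_rows", "kwargs": {"grip": [-0.5,0.2,0.2,0.2,0.2,0.2,0.2,0.2], "xyz": [[0,0,0],[0,0,0],[0,0,0],[0,0,0],[0,0,0],[-0.008,0.01,0],[-0.016,0.02,0],[-0.024,0.03,0]], "yaw": [0,0,0,0,0,0,0,0]}}

```text
time_s: 18.05
ee_pos: [557.4, -157.4, -13.3]
ee_rot: [180.0, 0.0, 128.6]
force: [0.3, 0.6, -0.7]
gripper_width: 54.6
gripper_force: 0.0
```

>>> {"fn": "send_rows", "kwargs": {"grip": [-0.6,-0.6,-0.6,-0.6,-0.6,-0.6,-0.6,-0.6], "xyz": [[0,0,0],[0,0,0],[0,0,0],[0,0,0],[0,0,0],[0,0,0],[0,0,0],[0,0,0]], "yaw": [0,0,0,0,0,0,0,0], "grip_force": 20}}

```text
time_s: 18.72
ee_pos: [557.9, -158.2, -13.3]
ee_rot: [180.0, 0.1, 128.6]
force: [-0.4, -3.0, 1.9]
gripper_width: 27.8
gripper_force: 20.0
```

>>> {"fn": "send_rows", "kwargs": {"grip": [-0.6,-0.6,-0.6,-0.6,-0.6,-0.6,-0.6,-0.6], "xyz": [[0.0033,-0.0039,0],[0.0067,-0.0078,0],[0.01,-0.0118,0],[0.0133,-0.0157,0],[0.0167,-0.0196,0],[0.02,-0.0236,0],[0.0233,-0.0275,0],[0.0233,-0.0275,0]], "yaw": [0,0,0,0,0,0,0,0]}}

```text
time_s: 19.38
ee_pos: [581.4, -185.4, -13.3]
ee_rot: [180.0, -0.0, 128.6]
force: [-0.6, 0.8, 3.2]
gripper_width: 27.7
gripper_force: 20.0
```

>>> {"fn": "send_rows", "kwargs": {"grip": [-0.6,-0.6,-0.6,-0.6,-0.6,-0.6,-0.6,-0.6], "xyz": [[0.0006,-0.0008,0],[0.0013,-0.0016,0],[0.0019,-0.0023,0],[0.0025,-0.0031,0],[0.0031,-0.0039,0],[0.0037,-0.0047,0],[0.0037,-0.0047,0],[0.0037,-0.0047,0]], "yaw": [0,0,0,0,0,0,0,0]}}

```text
time_s: 20.05
ee_pos: [583.2, -187.9, -13.3]
ee_rot: [-180.0, -0.2, 128.6]
force: [-4.9, 6.4, 6.7]
gripper_width: 27.6
gripper_force: 20.0
```

>>> {"fn": "send_rows", "kwargs": {"grip": [-0.6,-0.6,-0.6,-0.6,-0.6,-0.6,-0.6,-0.6], "xyz": [[0,0,0],[0.0006,-0.0008,0],[0.0013,-0.0016,0],[0.0019,-0.0023,0],[0.0025,-0.0031,0],[0.0031,-0.0039,0],[0.0031,-0.0039,0],[0.0031,-0.0039,0]], "yaw": [0,0,0,0,0,0,0,0], "grip_force": 40}}

```text
time_s: 20.72
ee_pos: [583.1, -187.9, -13.4]
ee_rot: [-179.9, -0.8, 128.6]
force: [-9.2, 16.9, 13.6]
gripper_width: 27.6
gripper_force: 40.0
```

>>> {"fn": "send_rows", "kwargs": {"grip": [-0.6,-0.6,0.2,0.2,0.2,0.2,0.2,0.2], "xyz": [[-0.0031,0.0039,0],[-0.0055,0.0068,0],[-0.0055,0.0068,0],[-0.0055,0.0068,0],[-0.0055,0.0068,0],[-0.0055,0.0068,0],[-0.0055,0.0068,0.01],[-0.0055,0.0068,0.03]], "yaw": [0,0,0,0,0,0,0,0]}}

```text
time_s: 21.38
ee_pos: [580.3, -186.4, 14.9]
ee_rot: [-179.8, -0.3, 128.6]
force: [0.4, -0.8, -0.5]
gripper_width: 54.6
gripper_force: 0.0
```

>>> {"fn": "send_rows", "kwargs": {"grip": [0.2,0.2,0.2,0.2,0.2,0.2,0.2,0.2], "xyz": [[0,0,0.03],[0,0,0.06],[0,0,0.09],[-0.02,0.025,0.11],[-0.04,0.05,0.11],[-0.06,0.075,0.11],[-0.08,0.1,0.11],[-0.08,0.1,0.11]], "yaw": [-7,-14,-21,-28,-35,-42,-49,-56]}}

```text
time_s: 22.05
ee_pos: [497.5, -83.3, 127.2]
ee_rot: [-179.8, -0.1, 72.4]
force: [-0.1, -0.0, 0.1]
gripper_width: 54.7
gripper_force: 0.0
```

Run:
```python
from h import *
from workcell import env,eyes
np.set_printoptions(precision=1,suppress=True)
s=eyes.grab_frame("side");t=eyes.grab_frame("top");pickle.dump((s,t),open("pics/9.pkl","wb"))
print("knob",tri(s,t,(343.3,256.3),(383.3,172)))
o=np.array([615.7,-230.1]);th=np.radians(-51.4);x=np.array([np.cos(th),np.sin(th)]);y=np.array([-x[1],x[0]])
# rectify top view on plane z=28 into dock frame, 1px/mm
def rect(f,z,X,Y):
    g=np.array([[proj(f,np.r_[o+a*x+b*y,z]) for b in Y] for a in X],np.float32)
    return cv2.remap(f["frame"],g[...,0],g[...,1],cv2.INTER_LINEAR).mean(2)
X=np.arange(-110,60,4);Y=np.arange(-44,48,4)
for n,f,z in(("top z28",t,28),("side z28",s,28)):
    r=rect(f,z,X,Y);print(n)
    for a,row in zip(X,r): print("%5d "%a+" ".join("%3d"%v for v in row))
```

```text
knob (array([ 629.1, -245.9,   70.3]), np.float64(0.8152016312600521))
top z28
 -110  73  79  72  89 110 118 117  94  60  89 110 109  87  68  59  53  40  38  39  37  40  39  38
 -106  71  76  68  68  85 106 115 110  84  62  90 105 101  86  64  45  38  39  39  39  39  39  37
 -102  69  68  66  63  61  82 102 112 110  82  63  89  97  88  72  46  39  41  40  40  38  38  38
  -98  71  63  66  64  54  63  86 101 107  99  69  56  71  67  58  41  40  41  39  40  39  40  40
  -94  78  74  77  70  50  45  52  70  96 100  92  75  72  72  69  46  42  41  43  48  42  40  41
  -90  79  75  80  68  51  48  44  49  88 110 123 141 142 143 136  84  44  40  48  71  52  40  53
  -86  70  77  86  72  51  49  46  50 108 150 157 160 161 164 158  98  50  41  44  55  47  40  47
  -82  73  79  81  70  54  51  49  49 118 162 161 158 160 162 152  99  57  46  40  43  44  44  50
  -78  67  68  74  65  56  54  50  52 114 160 162 158 160 163 151  96  63  55  45  43  46  55  71
  -74  67  68  74  68  54  50  50  53 115 160 161 159 159 162 152 101  72  71  59  55  60  66  75
  -70  70  70  75  72  56  48  51  56 106
[... 6715 characters left out ...]
68 189 113 111
   34 136 138 136 162 201 201 201 203 204 202 203 204 201 200 203 207 207 206 209 212 182  99 112
   38 137 138 153 189 188 187 188 187 188 185 182 185 188 187 187 188 188 189 191 162  97  97  98
   42 137 148 182 189 188 188 189 188 176 146 166 178 189 189 189 190 190 193 159 117 114 101 101
   46 149 183 191 191 192 191 176 155 130 142 170 176 190 190 190 190 193 168 112 116 101 113 120
   50 184 191 191 190 189 164 149 150 152 164 168 179 190 191 191 190 164 107 114 114 106 111 119
   54 149 154 159 166 180 172 141 159 154 155 167 181 202 183 174 152 104 109 126 113 103 101 101
   58 104 105 109  99 108 100  98 113 116 104 102  96 106  99 119 110 100 107 103 107 104 107 116
```

>>> {"fn": "send_rows", "kwargs": {"grip": [0.2,0.2,0.2,0.2,0.2,0.2,0.2,0.2], "xyz": [[0.016,-0.02,0],[0.036,-0.045,0],[0.058,-0.072,0],[0.08,-0.099,0],[0.102,-0.126,0],[0.12,-0.149,0],[0.131,-0.163,0],[0.131,-0.163,0]], "yaw": [-6,-12,-18,-24,-30,-34,-34,-34]}}

```text
time_s: 22.82
ee_pos: [635.6, -254.3, 125.8]
ee_rot: [179.8, -0.0, 38.6]
force: [-0.2, 0.2, -0.5]
gripper_width: 54.6
gripper_force: 0.0
```

>>> {"fn": "send_rows", "kwargs": {"grip": [0.2,0.2,0.2,0.2,0.2,0.2,0.2,0.2], "xyz": [[0,0,0],[0,0,0],[0,0,-0.01],[0,0,-0.025],[0,0,-0.04],[0,0,-0.05],[0,0,-0.05],[0,0,-0.05]], "yaw": [0,0,0,0,0,0,0,0]}}

```text
time_s: 23.48
ee_pos: [632.6, -249.2, 76.1]
ee_rot: [-179.9, 0.0, 38.7]
force: [-0.1, -0.2, 0.1]
gripper_width: 55.1
gripper_force: 0.0
```

>>> {"fn": "send_rows", "kwargs": {"grip": [0.2,0.2,0.2,0.2,0.2,0.2,0.2,0.2], "xyz": [[-0.0035,0.0027,-0.005],[-0.0035,0.0027,-0.014],[-0.0035,0.0027,-0.023],[-0.0035,0.0027,-0.032],[-0.0035,0.0027,-0.04],[-0.0035,0.0027,-0.044],[-0.0035,0.0027,-0.044],[-0.0035,0.0027,-0.044]], "yaw": [0,0,0,0,0,0,0,0]}}

```text
time_s: 24.15
ee_pos: [629.6, -247.2, 32.1]
ee_rot: [-180.0, 0.0, 38.6]
force: [-0.6, 0.3, -0.5]
gripper_width: 54.9
gripper_force: 0.0
```

>>> {"fn": "send_rows", "kwargs": {"grip": [-1,-1,-1,-1,-1,-1,-1,-1], "xyz": [[0,0,0],[0,0,0],[0,0,0],[0,0,0],[0,0,0],[0,0,0],[0,0,0],[0,0,0]], "yaw": [0,0,0,0,0,0,0,0], "grip_force": 20}}

```text
time_s: 24.82
ee_pos: [628.3, -245.5, 32.7]
ee_rot: [-179.8, 0.0, 38.7]
force: [-2.9, 4.6, 2.8]
gripper_width: 15.1
gripper_force: 19.1
```

>>> {"fn": "send_rows", "kwargs": {"grip": [-1,-1,-1,-1], "xyz": [[0,0,0],[0,0,0],[0,0,0],[0,0,0]], "yaw": [0,0,0,0]}}

```text
time_s: 25.15
ee_pos: [628.3, -245.5, 32.7]
ee_rot: [-179.8, 0.0, 38.7]
force: [-2.8, 4.4, 3.5]
gripper_width: 15.6
gripper_force: 19.1
```

>>> {"fn": "send_rows", "kwargs": {"grip": [-1,-1,-1,-1,-1,-1,-1,-1], "xyz": [[-0.001,0.0015,0],[-0.001,0.0015,0],[-0.001,0.0015,0],[-0.001,0.0015,0],[-0.001,0.0015,0],[-0.001,0.0015,0],[-0.001,0.0015,0],[-0.001,0.0015,0]], "yaw": [0,5,10,15,20,25,30,35], "grip_force": 30}}

```text
time_s: 25.82
ee_pos: [629.2, -245.4, 32.7]
ee_rot: [179.9, -0.0, 73.8]
force: [1.1, 2.6, 1.0]
gripper_width: 11.6
gripper_force: 30.0
```

Width 11.6: the pads now sit flat on the fin. I'll carry on turning.

>>> {"fn": "send_rows", "kwargs": {"grip": [-1,-1,-1,-1,-1,-1,-1,-1], "xyz": [[0,0,0],[0,0,0],[0,0,0],[0,0,0],[0,0,0],[0,0,0],[0,0,0],[0,0,0]], "yaw": [6,12,18,24,30,36,41,43]}}

```text
time_s: 26.48
ee_pos: [630.1, -245.3, 32.7]
ee_rot: [179.8, 0.1, 116.8]
force: [1.6, 1.7, -0.1]
gripper_width: 11.7
gripper_force: 29.9
```

Run:
```python
from workcell import env
s=env.state();print({k:s[k] for k in("ee_rot","ee_pos","force","torque","gripper_width","qpos")})
```

```text
{'ee_rot': array([1.79821712e+02, 6.87652556e-02, 1.16797216e+02]), 'ee_pos': array([ 630.13415905, -245.31746931,   32.73062393]), 'force': array([ 1.58236839,  1.73570941, -0.12586141]), 'torque': array([ 0.45609653, -0.48479768, -0.01815637]), 'gripper_width': 11.66643978578105, 'qpos': array([-22.29322785,  34.26310605,  87.36091237,   0.10554394,
        58.20730125, -49.14602471])}
```

>>> {"fn": "send_rows", "kwargs": {"grip": [-1,-0.2,0.2,0.2,0.2,0.2,0.2,0.2], "xyz": [[0,0,0],[0,0,0],[0,0,0],[0,0,0],[0,0,0],[0,0,0.02],[0,0,0.05],[0,0,0.08]], "yaw": [2,2,2,2,2,2,2,2]}}

```text
time_s: 27.15
ee_pos: [627.6, -245.6, 112.4]
ee_rot: [-179.9, -0.1, 118.6]
force: [0.7, -0.3, 0.8]
gripper_width: 54.2
gripper_force: 0.0
```

>>> {"fn": "send_rows", "kwargs": {"grip": [0.2,0.2,0.2,0.2,0.2,0.2,0.2,0.2], "xyz": [[0,0,0.03],[-0.02,0.025,0.04],[-0.045,0.055,0.04],[-0.07,0.085,0.04],[-0.09,0.115,0.04],[-0.11,0.14,0.04],[-0.12,0.15,0.04],[-0.12,0.15,0.04]], "yaw": [0,0,0,0,0,0,0,0]}}

```text
time_s: 27.82
ee_pos: [505.9, -93.6, 152.9]
ee_rot: [-179.9, -0.1, 118.7]
force: [0.5, 0.1, 0.0]
gripper_width: 54.8
gripper_force: 0.0
```

Run:
```python
from h import *
from workcell import env,eyes
s=eyes.grab_frame("side");t=eyes.grab_frame("top");pickle.dump((s,t),open("pics/10.pkl","wb"))
o=np.array([615.7,-230.1]);th=np.radians(-51.4);x=np.array([np.cos(th),np.sin(th)]);y=np.array([-x[1],x[0]])
def rect(f,z,X,Y):
    g=np.array([[proj(f,np.r_[o+a*x+b*y,z]) for b in Y] for a in X],np.float32)
    return cv2.remap(f["frame"],g[...,0],g[...,1],cv2.INTER_LINEAR).mean(2)
X=np.arange(-98,50,4);Y=np.arange(-40,44,4)
for n,f,z in(("top z28",t,28),("top z42",t,42)):
    r=rect(f,z,X,Y);print(n)
    for a,row in zip(X,r):
        if z==28 or a>-50: print("%5d "%a+" ".join("%3d"%v for v in row))
```

```text
top z28
  -98 102 123 125 108  71  90 115 118 104  71  65  94 104 102  98  93  84  84  75  67  69
  -94  92 112 122 121 100  66  97 116 115 102  70  75  95  96  89  84  80  76  71  69  74
  -90  74  86 108 120 115  86  64  94 112 111  95  92 116 111  88  81  79  69  66  66  72
  -86  75  78  94 111 116 109  79  68  96 109 106  97 126 148  98  70  73  66  65  67  70
  -82  80  78  80  90 107 113 106  74  64  97 103  96 107 139  98  64  74  71  71  71  69
  -78  69  70  66  70  91 109 110 101  72  71  93 100 120 141  98  65  68  72  67  66  70
  -74  69  74  70  58  71  92 104 106  95  67  74 120 151 150 101  72  73  70  69  69  70
  -70  72  73  73  55  52  62  81  97  98  87  93 126 147 140  99  75  74  69  72  74  72
  -66  72  70  68  54  53  51  57  87 113 125 130 130 134 132  92  72  70  70  70  78  79
  -62  71  73  66  55  57  56  56 106 147 157 155 155 156 151 101  69  71  69  70  75  76
  -58  75  73  67  57  56  52  54 113 156 159 156 156 158 151 102  69  70  67  68  72  71
  -54  74  69  62  54  55  50  55 114 157 157 156 157 158 149  98  73  75  73  76  73  75
  -50  62  6
[... 3705 characters left out ...]
78 147 123 118  98  98  73  56  61  84 140 155 180 184 183 179 125  75
   22  59  53 119 168 153 129 118  99  99  90 126 139 127 149 158 181 180 172 174 125  78
   26  66  61 104 120  90 106 123 103  95 104 151 159 148 150 164 178 139 111 146 119  78
   30  72  75 109 111  78 125 161 124  95  78 117 134 127 152 174 171 110  78 119 115  73
   34  78  81 119 144 133 154 172 133  95  56  42  58 100 159 178 176 153 126 144 110  69
   38  75  76  88 107 113 115 109  96  93  57  26  36  94 129 131 130 134 127 123  92  68
   42  72  70  73  76  75  72  66  76 105  77  28  36  90  91  75  75  76  75  77  69  64
   46  74  70  74  78  76  72  74  73  95  77  32  39  96  91  75  73  69  74  79  64  46
```

The fin now lies along the dock axis, the tongue is over the bar and the bar has not moved. I'm handing the job in.

```bash
python3 -c "
from workcell import env
print(env.job_done())"
```

```text
the job is handed in; nothing more can be done
None
```

I walked the bar end over end to the dock, slid it in until it pressed against the stop, and turned the latch about 1.36 rad past its detent; I then handed the job in at about 28 s, and no verdict came back.

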